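# Fit the slim seatpost into a balance-bike frame

## Task

Take the slimmer of the two seatposts out of the wooden rack and slide it down into the open seat tube of the small bike frame (the upright tube with the black collar, held in the bench clamp) until it is fully home with its shoulder on the collar and its flat-sided head in line with the frame, either way round. Lower it all the way rather than letting it drop, let go of it, and leave the thicker post standing in the rack.

Things in the scene. Friction and masses are not known exactly. Their poses are not given: they have to be found in the camera images.
- slim_post_head (a point): Slim aluminium seatpost, 147 mm long, 0.17 to 0.3 kg, upright in a rack hole. Point: head centre, on the axis, 122 mm above the foot, 32 mm above the shoulder's underside. z up the post. Head: flat-sided block 46 long (x), 22 wide (y; pinch here), 50 mm tall, rounded top; same either way round. Under it a round shoulder, diameter 40, 7 mm thick, its top 25 mm below this point.
- slim_post_foot (a point): Centre of the flat foot of the slim post, its lowest point (hidden in the rack hole at first); z up the post. From foot to shoulder the post is a round bar 90 mm long, 25 mm in diameter, the foot tapered down to 19 mm over its last 7 mm.
- thick_post_head (a point): Thick aluminium seatpost in the other rack hole: same head and lengths as the slim one, but its round bar is 36 mm in diameter (shoulder 49 mm) and does not fit the frame. Point: centre of its head, 122 mm above its foot.
- seat_tube_mouth (a point): Centre of the open top of the frame's upright seat tube, on the flat top of its black collar (44 mm in diameter), 130 mm above the table. z up out of the tube, x along the frame towards its head tube. Bore 28 mm in diameter, straight, clear for 110 mm down. With the slim post home, its head centre is 32 mm above this point.
- frame: Grey child's balance-bike frame, fixed in a bench clamp. Origin on the table under the seat tube's axis; x towards the head tube (a wider tube, 46 mm in diameter, 270 mm ahead, top 165 mm above the table). Low rear stays reach 190 mm behind the seat tube, 110 mm wide, below 110 mm.
- rack: Fixed wooden block, 220 mm long (y), 90 wide (x), 55 tall; origin at the centre of its underside. Two upright holes, 39 mm in diameter and 43 mm deep, 60 mm either side of the centre along y. The posts stand loosely in them, head centres 134 mm above the table.
Mind the look-alikes: they are no part of the job. What is shaped like the part that bears slim_post_head but orange or yellow is not meant.

How it is judged:
By the outcome, as a careful person would: the job done as asked, in the order asked, and still so for the second after the job is handed in, with the robot touching nothing.
It also fails if it takes over 48 s, if anything falls off the work surface, if the arm or the gripper's body presses on something with over 40 N, if the wrist force passes 120 N, or if a joint passes its speed limit or range.

## Robot

A 6-joint arm with a two-finger parallel gripper is mounted at the origin on the work surface. World frame = base frame: x ahead of the robot, y to its left, z up, the work surface at z = 0. Lengths are in m, angles in rad, forces in N, time in s.
With the tool pointing down it reaches from about 0.4 to 0.825 m from the base axis. Payload 7 kg.
Tool frame: the origin (TCP) lies on the mounting face of the last link; the fingertips stand 178 mm ahead of it and the grasp point (between the pads) lies env.grip_depth ahead of it (env.grip_depth is the distance from the TCP to the grasp point, in m); z points along the fingers, y is the direction in which the jaws open and shut (so a half turn about z gives the same grasp; the last joint's range is limited). The gripper opens to 88 mm and grips with 3 to 60 N. Pads are 19 mm wide; open, the fingers measure 130 mm over their backs; the gripper's body (78 mm by 193 mm) begins 47 mm behind the grasp point.
Start: joints at [-0.85, 0.359, 0.012, 0, -1.224, -0.288], TCP at [0.283, -0.613, 0.405] pointing down, gripper open.
Joint ranges: [-3.07, 3.07], [-1.43, 2.12], [-1.02, 1.25], [-3.03, 1.67], [-3.05, -0], [-3.03, 3.03]. Speed limits (rad/s): [2.39, 2.39, 3.01, 3.14, 3.14, 3.14].

## Interface

Orientations are given as a rotation vector (axis times angle).
In Python, from cell import state, optics, job, models, env gives the robot as it stands. The module is installed in compiled form; this text tells all that it offers.
- The arm moves only by the tool drive_tool, never from a script. Its argument "commands" is a list of rows, each an object with "travel": the shift along the world's x, y, z each as a share of 12 cm, from -1 to 1, a list of three; "roll": the turn about the world's z as a share of pi/2 rad, from -1 to 1; "jaw": the closure, from -1 (fully open) to 1 (shut). A call has 1 to 12 rows; each row shifts and turns the commanded pose from where the row before left it; what a row does not reach is not made up. A row lasts 1/10 s, in which the tool goes at most 50 mm and 8.59 degrees, less where a joint would pass 70% of its speed; a pose out of reach is approached as far as the arm can. A call with a number of a shift or a turn outside -1 to 1 is refused whole. A call with a gripper value outside its range is refused whole. The fingers move at their own pace and stop on an object; "force" is the grip in N (left out, the last holds). Time passes only in rows, so rows that do not move let the fingers close. It gives the time, the measured TCP pose, the force and the opening at its end, in the units of the state.
- state(): the state, without advancing time (a new reading comes with each control period).
- optics.get_image(name): name is "scene" or "top" or "wrist"; returns the picture (384x512x3 uint8, blue, green, red); there is no depth.
- optics.calibration(name): a dict with "camera_matrix" (3x3 intrinsics, pixels), "R" (3x3) and "t" (3): a world point X has camera coordinates R X + t. Camera axes: x right, y down, z forward; pixel columns grow to the right and rows downward; lengths in m; the calibration is good to about 2 mm. A picture is of the moment at which its call begins: read the wrist's pose just before it. calibration takes no time and is no camera call; for the wrist camera it gives the pose at the moment of the call.
- job.job_done(): hands the job in, once; it reports no verdict.
Trained networks look in the newest picture that a camera, given by its name, has taken for a name from the list of things; names that differ only in an ending like _2 or _b are one class to them, and where a whole thing is asked for, a point or a joint stands for the part that bears it (a point fixed in the world has none). Each returns a list of dicts, best first, with "conf" (0 to 1); they miss things now and then, are a little off and sometimes report something else, mostly with a low value. They report only what shows in the picture. A call takes as long as a camera call. They do not tell look-alikes from the thing itself.
- models.trace(camera, thing): "region" (384x512 bool, what is visible of it).
- models.place_of(camera, thing): "centre" ([x, y, z] in m, in world coordinates, good to about 4 mm: a listed point, or the origin of a listed thing).
The state is a dict: "clock": time; "joint_positions": joint angles; "qvel": joint speeds; "joint_torque": joint torques, N m; "tool_pos": TCP position; "orientation": TCP orientation; "contact_force": force on the tool from outside, world axes, zero at the start; "wrist_torque": the same for the moment, N m; "width": finger opening in m.
Only numpy, scipy, OpenCV 4.12 (cv2) and the standard library are available. Lean on these libraries where they do the work, as an engineer would, in place of code of your own. Each camera call takes 0.05 s, during which the arm holds its last target. There are 200 camera calls.

## Working session

There is one attempt and no reset: what is moved stays moved. The work goes in short steps, Python scripts to look and compute and a tool call to move; the robot and the scene stay as the last step left them, time stands still between calls to the robot, and variables do not carry over. Pictures are saved under pics/ and viewed, on a budget of 10 in all, crops included, one or two more only if the job needs it, and the job is handed in when it is done.

Besides the shell and the picture viewer there is one more tool, called by a JSON object that holds its "op" and its "data". drive_tool: Moves the arm, as the interface text tells. Its arguments: {"type":"object","properties":{"commands":{"type":"array","items":{"type":"object","properties":{"travel":{"type":"array","items":{"type":"number","minimum":-1,"maximum":1}},"roll":{"type":"number","minimum":-1,"maximum":1},"jaw":{"type":"number"}}}},"force":{"type":"number"}},"required":["commands"]}

```bash
mkdir -p pics
cat > h.py <<'E'
import numpy as np, cv2
from cell import state, optics, job, models, env
def ray(cal,u,v):
    K,R,t=[np.array(cal[k],float) for k in("camera_matrix","R","t")]
    d=R.T@np.linalg.solve(K,[u,v,1.]); return -R.T@t,d
def atz(cal,u,v,z):
    c,d=ray(cal,u,v); return c+d*(z-c[2])/d[2]
def proj(cal,X):
    K,R,t=[np.array(cal[k],float) for k in("camera_matrix","R","t")]
    p=K@(R@np.array(X)+t); return p[:2]/p[2]
E
python3 - <<'E'
from h import *
print(env.grip_depth,state())
a=optics.get_image("scene");b=optics.get_image("top")
cv2.imwrite("pics/scene.png",a);cv2.imwrite("pics/top.png",b)
for c in("scene","top"):
    cal=optics.calibration(c)
    for n in("slim_post_head","thick_post_head","seat_tube_mouth","frame","rack"):
        for r in models.place_of(c,n)[:4]: print(c,n,round(r["conf"],2),np.round(r["centre"],3),np.round(proj(cal,r["centre"])))
E
```

```text
0.1593 {'clock': 0.0, 'joint_positions': array([-8.49896206e-01,  3.59384412e-01,  1.10391992e-02, -3.29400469e-04,
       -1.22410592e+00, -2.88117444e-01]), 'qvel': array([ 7.41447357e-04,  5.51440507e-04, -7.79350573e-05,  9.86829124e-04,
        5.68524447e-04, -1.82252354e-03]), 'joint_torque': array([-8.23904193e-04, -5.82716775e+01,  2.93055171e+01,  6.99745104e+00,
        6.75518837e-03, -1.47328960e-04]), 'tool_pos': array([ 0.28301359, -0.61258148,  0.40371922]), 'orientation': array([ 6.74234620e-01, -3.06784675e+00, -2.51025167e-03]), 'contact_force': array([-0.49086874, -0.12402285, -0.5288251 ]), 'wrist_torque': array([-0.03311716, -0.03245517, -0.00456999]), 'width': 0.08742652318129497}
scene slim_post_head 0.96 [0.52  0.234 0.138] [334. 150.]
scene slim_post_head 0.64 [0.644 0.228 0.122] [357. 195.]
scene slim_post_head 0.61 [0.557 0.349 0.122] [382. 150.]
scene thick_post_head 0.67 [0.529 0.109 0.131] [287. 172.]
scene seat_tube_mouth 0.65 [ 0.557 -0.179  0.128] [169. 227.]
scene frame 0.89 [ 0.555 -0.176  0.   ] [178. 252.]
scene rack 0.67 [ 0.526  0.167 -0.002] [303. 194.]
top slim_post_head 0.75 [0.64  0.227 0.13 ] [175. 164.]
top slim_post_head 0.63 [0.522 0.234 0.13 ] [171. 213.]
top slim_post_head 0.63 [0.561 0.354 0.121] [123. 196.]
top thick_post_head 0.58 [0.524 0.111 0.135] [221. 212.]
top seat_tube_mouth 0.68 [ 0.559 -0.177  0.128] [340. 199.]
top frame 0.63 [ 0.557 -0.179  0.001] [332. 203.]
top rack 0.62 [ 0.517  0.169 -0.002] [203. 216.]
```

View pics/scene.png

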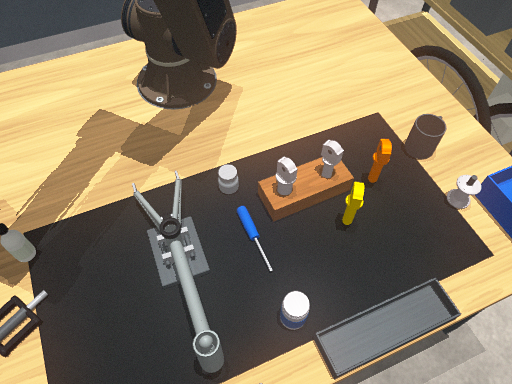

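View pics/top.png

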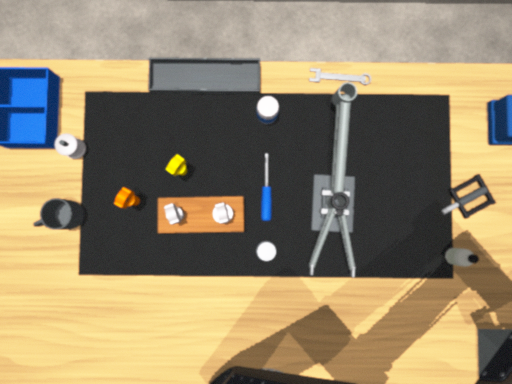

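The scene picture shows two silver posts in the rack, at (334,150) and (287,172). Two look-alikes stand on the mat: orange (382,150) and yellow (357,195). The seat tube collar is at (170,227) and the head tube at (205,343). In the top view the silver posts are at (173,213) and (222,212), the collar at (340,200) and the head tube at (346,92). I choose the silver post at (334,150) and will check it in a close crop.

Run:
```python
from h import *
a=cv2.imread("pics/scene.png")[125:220,250:370];b=cv2.imread("pics/top.png")[185:240,150:250]
A=cv2.resize(a,(600,475),interpolation=3)
B=cv2.resize(b,(600,330),interpolation=3)[:120*0+330]
cv2.imwrite("pics/crop1.png",cv2.resize(np.vstack([A,B]),None,fx=.74,fy=.74))
cal=optics.calibration("top")
print("headtube",atz(cal,346,92,.165),"seat",atz(cal,340,200,.13))
for c,n in(("top","slim_post_head"),("top","thick_post_head"),("scene","slim_post_head")):
  optics.get_image(c)
  for r in models.trace(c,n)[:3]:
    m=r["region"].astype(np.uint8);ys,xs=np.nonzero(m)
    print(c,n,round(r["conf"],2),m.sum(),xs.mean(),ys.mean(),cv2.minAreaRect(np.stack([xs,ys],1).astype(np.float32)))
```

```text
headtube [ 0.8147675  -0.18621667  0.165     ] seat [ 0.55672609 -0.1770196   0.13      ]
top slim_post_head 0.92 356 126.37078651685393 198.56741573033707 ((127.4000015258789, 199.6999969482422), (22.807889938354492, 19.677398681640625), 26.56505012512207)
top slim_post_head 0.78 295 173.74576271186442 213.74237288135592 ((173.8000030517578, 213.10000610351562), (20.57182502746582, 16.54690170288086), 63.43495178222656)
top slim_post_head 0.66 289 177.16608996539793 166.2249134948097 ((178.00001525878906, 167.00001525878906), (18.384775161743164, 18.384775161743164), 45.0)
top thick_post_head 0.61 296 222.74324324324326 213.41216216216216 ((223.0, 213.5), (19.0, 18.0), 90.0)
scene slim_post_head 0.94 568 380.0211267605634 159.03521126760563 ((379.5950927734375, 160.5438995361328), (16.622642517089844, 45.32813262939453), 24.775142669677734)
scene slim_post_head 0.79 560 353.24107142857144 202.30535714285713 ((353.5384521484375, 203.3076934814453), (16.86598777770996, 43.93001174926758), 11.309932708740234)
scene slim_post_head 0.56 590 330.56271186440677 156.5864406779661 ((332.0, 158.5), (37.0, 22.0), 90.0)
```

View pics/crop1.png

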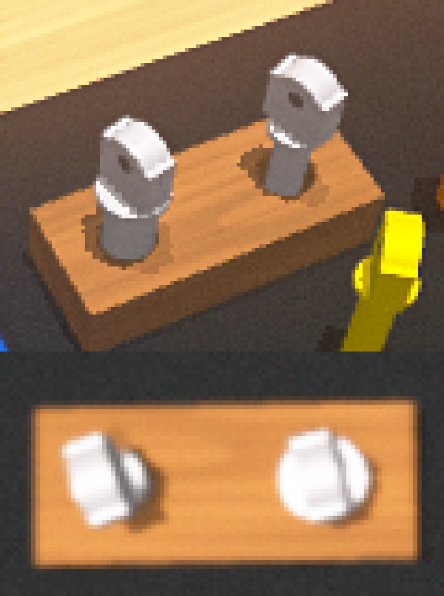

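The crop confirms it: the left post at scene (334,150) / top (173,213) has the thinner bar, and the thick post is the one at (287,172). First I'll go above the seat tube for a close look, then on to the rack.

{"op": "drive_tool", "data": {"commands": [{"travel": [0.19, 0.303, 0], "jaw": -1}, {"travel": [0.19, 0.303, 0]}, {"travel": [0.19, 0.303, 0]}, {"travel": [0.19, 0.303, 0]}, {"travel": [0.19, 0.303, 0]}, {"travel": [0.19, 0.303, 0]}, {"travel": [0.19, 0.303, 0]}, {"travel": [0.19, 0.303, 0]}, {"travel": [0.19, 0.303, 0]}, {"travel": [0.19, 0.303, 0]}, {"travel": [0.19, 0.303, 0.2]}, {"travel": [0, 0, 0.2]}]}}

```text
invalid input at $.commands[0]: expected keys travel, roll, jaw
```

Run:
```python
from h import *
s=state();print(s["clock"],s["tool_pos"],s["orientation"],s["joint_positions"])
cal=optics.calibration("wrist");im=optics.get_image("wrist");cv2.imwrite("pics/w1.png",im);np.savez("w1.npz",**cal)
for n in("seat_tube_mouth","frame"):
  for r in models.place_of("wrist",n)[:2]: print(n,r["conf"],np.round(r["centre"],4),proj(cal,r["centre"]))
print("cam",ray(cal,256,192))
```

```text
0.9 [ 0.28307963 -0.61274633  0.40468274] [-6.74616994e-01  3.06826500e+00 -6.09524938e-05] [-8.49896756e-01  3.58566887e-01  1.19069851e-02 -1.65285337e-05
 -1.22408352e+00 -2.88042861e-01]
cam (array([ 0.22297933, -0.64001626,  0.38504272]), array([ 0.21774622,  0.10616925, -0.97024376]))
```

View pics/w1.png

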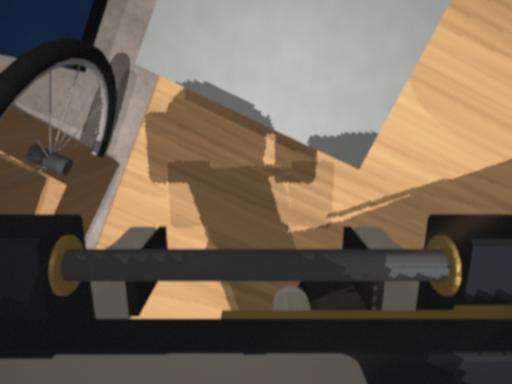

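The move was refused because all three keys are required in each row. The wrist view shows the gripper covering the rows below about 215, so a target under the tool appears near (256,190).

{"op": "drive_tool", "data": {"commands": [{"travel": [0.19, 0.303, 0], "roll": 0, "jaw": -1}, {"travel": [0.19, 0.303, 0], "roll": 0, "jaw": -1}, {"travel": [0.19, 0.303, 0], "roll": 0, "jaw": -1}, {"travel": [0.19, 0.303, 0], "roll": 0, "jaw": -1}, {"travel": [0.19, 0.303, 0], "roll": 0, "jaw": -1}, {"travel": [0.19, 0.303, 0], "roll": 0, "jaw": -1}, {"travel": [0.19, 0.303, 0], "roll": 0, "jaw": -1}, {"travel": [0.19, 0.303, 0], "roll": 0, "jaw": -1}, {"travel": [0.19, 0.303, 0], "roll": 0, "jaw": -1}, {"travel": [0.19, 0.303, 0], "roll": 0, "jaw": -1}, {"travel": [0.19, 0.303, 0.2], "roll": 0, "jaw": -1}, {"travel": [0.0, 0.0, 0.2], "roll": 0, "jaw": -1}]}}

```text
clock: 2.25
tool_pos: [0.5359, -0.2092, 0.4526]
orientation: [0.681, -3.066, -0.001]
contact_force: [-0.1, -0.2, -0.6]
width: 0.0876
```

Run:
```python
from h import *
s=state();print(s["clock"],s["tool_pos"],s["orientation"],s["joint_positions"])
cal=optics.calibration("wrist");im=optics.get_image("wrist");cv2.imwrite("pics/w1.png",im);np.savez("w1.npz",**cal)
for n in("seat_tube_mouth","frame"):
  for r in models.place_of("wrist",n)[:2]: print(n,r["conf"],np.round(r["centre"],4),proj(cal,r["centre"]))
print("cam",ray(cal,256,192))
```

```text
2.25 [ 0.53592245 -0.20923955  0.45259186] [ 6.80505977e-01 -3.06592393e+00 -9.85933059e-04] [-3.24703328e-02  1.67884731e-01 -1.37401858e-01 -3.63042287e-04
 -1.26668728e+00 -1.10138302e+00]
seat_tube_mouth 0.92 [ 0.5604 -0.1778  0.1306] [272.79719642 219.0476704 ]
frame 0.93 [ 0.5573 -0.175  -0.0025] [270.31153586 185.77430763]
cam (array([ 0.4759388 , -0.23675108,  0.43303675]), array([ 0.21624665,  0.10741378, -0.97044214]))
```

View pics/w1.png

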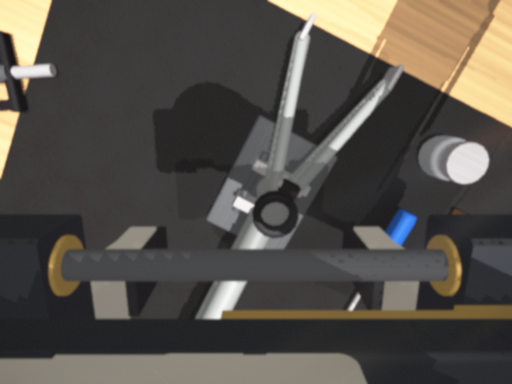

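The wrist view shows the seat tube's collar and bore at about (275,213), which agrees with the network (219). Up in the picture is the rear of the frame. I'll measure the bore from this picture while moving on to the rack.

{"op": "drive_tool", "data": {"commands": [{"travel": [-0.01, 0.3, -0.02], "roll": -0.0075, "jaw": -1}, {"travel": [-0.01, 0.3, -0.02], "roll": -0.0075, "jaw": -1}, {"travel": [-0.01, 0.3, -0.02], "roll": -0.0075, "jaw": -1}, {"travel": [-0.01, 0.3, -0.02], "roll": -0.0075, "jaw": -1}, {"travel": [-0.01, 0.3, -0.02], "roll": -0.0075, "jaw": -1}, {"travel": [-0.01, 0.3, -0.02], "roll": -0.0075, "jaw": -1}, {"travel": [-0.01, 0.3, -0.02], "roll": -0.0075, "jaw": -1}, {"travel": [-0.01, 0.3, -0.02], "roll": -0.0075, "jaw": -1}, {"travel": [-0.01, 0.3, -0.02], "roll": -0.0075, "jaw": -1}, {"travel": [-0.01, 0.3, -0.02], "roll": -0.0075, "jaw": -1}, {"travel": [-0.01, 0.3, -0.02], "roll": -0.0075, "jaw": -1}, {"travel": [0, 0, 0], "roll": 0, "jaw": -1}]}}

```text
clock: 3.6
tool_pos: [0.5205, 0.1858, 0.4248]
orientation: [0.477, -3.104, 0.0]
contact_force: [-0.7, -0.8, -0.6]
width: 0.0877
```

Run:
```python
from h import *
s=state();print(s["clock"],s["tool_pos"],s["orientation"])
cal=optics.calibration("wrist");im=optics.get_image("wrist");cv2.imwrite("pics/w2.png",im);np.savez("w2.npz",**cal)
for n in("slim_post_head","thick_post_head"):
  for r in models.place_of("wrist",n)[:3]: print(n,r["conf"],np.round(r["centre"],4),proj(cal,r["centre"]))
  for r in models.trace("wrist",n)[:2]:
    ys,xs=np.nonzero(r["region"]);print(r["conf"],cv2.minAreaRect(np.stack([xs,ys],1).astype(np.float32)))
A=cv2.resize(cv2.imread("pics/w1.png")[160:240,215:335],(600,400),interpolation=3)
B=cv2.resize(im[0:215],(600,252))[:252]
cv2.imwrite("pics/c2.png",cv2.resize(np.vstack([A,B]),None,fx=.9,fy=.9))
```

```text
3.6 [0.52045759 0.18578822 0.42476883] [ 4.76548333e-01 -3.10368353e+00  3.87040755e-04]
slim_post_head 0.63 [0.5175 0.229  0.1364] [304.59831351 203.25827019]
slim_post_head 0.6 [0.6409 0.2294 0.1218] [259.42660031 317.84926882]
0.88 ((259.5, 296.0), (28.0, 43.0), 90.0)
thick_post_head 0.59 [0.5271 0.1111 0.1326] [164.20445843 171.09710429]
0.72 ((302.5, 205.0), (70.0, 45.0), 90.0)
0.59 ((171.92079162597656, 168.79208374023438), (59.901241302490234, 65.47345733642578), 5.710593223571777)
```

View pics/c2.png

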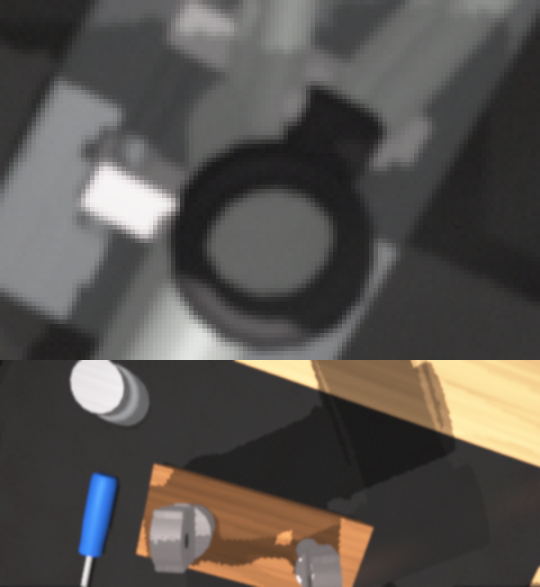

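The mouth's bore is at about (275,213.5) in w1. Its diameter comes out at 28 mm by scale, which fits. The slim post is partly hidden behind the bar, so I'll shift to see it clear.

{"op": "drive_tool", "data": {"commands": [{"travel": [0.17, 0.18, 0], "roll": 0, "jaw": -1}, {"travel": [0.17, 0.18, 0], "roll": 0, "jaw": -1}, {"travel": [0, 0, 0], "roll": 0, "jaw": -1}, {"travel": [0, 0, 0], "roll": 0, "jaw": -1}]}}

```text
clock: 4.25
tool_pos: [0.5618, 0.2256, 0.4257]
orientation: [0.472, -3.105, 0.001]
contact_force: [-0.3, -0.5, -0.4]
width: 0.0877
```

Run:
```python
from h import *
w1=np.load("w1.npz");print("mouth",atz(w1,275,213.5,.13))
s=state();print(s["clock"],s["tool_pos"],s["orientation"])
cal=optics.calibration("wrist");im=optics.get_image("wrist");cv2.imwrite("pics/w3.png",im);np.savez("w3.npz",**cal)
p=models.place_of("wrist","slim_post_head")
for r in p[:3]: print(r["conf"],np.round(r["centre"],4),proj(cal,r["centre"]))
c=np.array([.520,.232])
u,v=proj(cal,[c[0],c[1],.15]).astype(int);u0=max(u-60,0);v0=max(v-50,0);print(u0,v0)
A=cv2.resize(im[v0:v0+110,u0:u0+120],None,fx=5,fy=5,interpolation=3)
B=A.copy()
for yaw,col in((17,(0,255,0)),):
  e=np.array([np.cos(np.radians(yaw)),np.sin(np.radians(yaw))]);n=np.array([-e[1],e[0]])
  for z in(.159-.006,.109):
    q=[(proj(cal,[*(c+a*.023*e+b*.011*n),z])-[u0,v0])*5 for a,b in((1,1),(1,-1),(-1,-1),(-1,1))]
    cv2.polylines(A,[np.int32(q)],True,col,1)
  q=[(proj(cal,[*(c+.02*np.array([np.cos(t),np.sin(t)])),.109])-[u0,v0])*5 for t in np.linspace(0,6.28,40)]
  cv2.polylines(A,[np.int32(q)],True,(0,0,255),1)
cv2.imwrite("pics/c3.png",A)
```

```text
mouth [ 0.55475569 -0.1781968   0.13      ]
4.25 [0.56176198 0.22560839 0.42566737] [ 4.72433565e-01 -3.10479612e+00  7.23725667e-04]
0.94 [0.5622 0.3549 0.1206] [391.470185   228.94038906]
0.81 [0.521  0.2343 0.1341] [279.24415659 146.22644573]
0.55 [0.6416 0.2277 0.1199] [230.29154638 267.30547116]
218 96
```

View pics/c3.png

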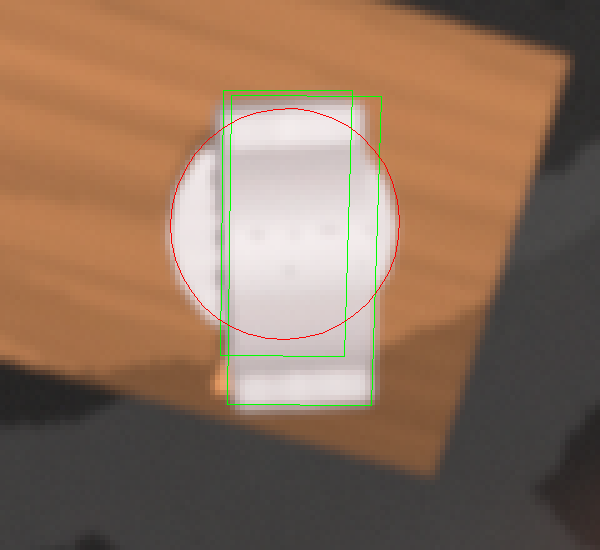

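The overlay of the model at (0.520, 0.232) fits the silver head within about 1 mm. The shoulder circle matches, and the head is turned about 4° further (yaw about 21°). Aligning and descending now.

{"op": "drive_tool", "data": {"commands": [{"travel": [-0.175, 0.027, 0], "roll": 0.024, "jaw": -1}, {"travel": [-0.175, 0.027, 0], "roll": 0.024, "jaw": -1}, {"travel": [0, 0, 0], "roll": 0, "jaw": -1}, {"travel": [0, 0, -0.25], "roll": 0, "jaw": -1}, {"travel": [0, 0, -0.25], "roll": 0, "jaw": -1}, {"travel": [0, 0, -0.25], "roll": 0, "jaw": -1}, {"travel": [0, 0, -0.2], "roll": 0, "jaw": -1}, {"travel": [0, 0, -0.15], "roll": 0, "jaw": -1}, {"travel": [0, 0, 0], "roll": 0, "jaw": -1}, {"travel": [0, 0, 0], "roll": 0, "jaw": -1}]}}

```text
clock: 5.35
tool_pos: [0.5198, 0.2326, 0.2949]
orientation: [-0.59, 3.085, -0.0]
contact_force: [0.5, -0.3, 1.2]
width: 0.0877
```

{"op": "drive_tool", "data": {"commands": [{"travel": [0, 0, 0], "roll": 0, "jaw": 1}, {"travel": [0, 0, 0], "roll": 0, "jaw": 1}, {"travel": [0, 0, 0], "roll": 0, "jaw": 1}, {"travel": [0, 0, 0], "roll": 0, "jaw": 1}, {"travel": [0, 0, 0], "roll": 0, "jaw": 1}, {"travel": [0, 0, 0], "roll": 0, "jaw": 1}, {"travel": [0, 0, 0], "roll": 0, "jaw": 1}], "force": 40}}

```text
clock: 6.05
tool_pos: [0.5195, 0.2329, 0.2942]
orientation: [0.591, -3.085, 0.0]
contact_force: [0.4, 0.6, 0.5]
width: 0.0376
```

{"op": "drive_tool", "data": {"commands": [{"travel": [0, 0, 0], "roll": 0, "jaw": 1}, {"travel": [0, 0, 0], "roll": 0, "jaw": 1}, {"travel": [0, 0, 0], "roll": 0, "jaw": 1}, {"travel": [0, 0, 0], "roll": 0, "jaw": 1}, {"travel": [0, 0, 0], "roll": 0, "jaw": 1}, {"travel": [0, 0, 0], "roll": 0, "jaw": 1}], "force": 40}}

```text
clock: 6.65
tool_pos: [0.5194, 0.2329, 0.2942]
orientation: [0.591, -3.085, 0.0]
contact_force: [-0.0, -0.2, -1.6]
width: 0.0218
```

{"op": "drive_tool", "data": {"commands": [{"travel": [0, 0, 0.08], "roll": 0, "jaw": 1}, {"travel": [0, 0, 0.12], "roll": 0, "jaw": 1}, {"travel": [0, 0, 0.15], "roll": 0, "jaw": 1}, {"travel": [0, 0, 0.2], "roll": 0, "jaw": 1}, {"travel": [0, 0, 0.2], "roll": 0, "jaw": 1}, {"travel": [0, 0, 0.2], "roll": 0, "jaw": 1}, {"travel": [0, 0, 0.2], "roll": 0, "jaw": 1}, {"travel": [0, 0, 0.15], "roll": 0, "jaw": 1}, {"travel": [0, 0, 0], "roll": 0, "jaw": 1}]}}

```text
clock: 7.55
tool_pos: [0.5197, 0.233, 0.4535]
orientation: [-0.591, 3.081, 0.003]
contact_force: [-0.8, 0.6, -2.5]
width: 0.0219
```

{"op": "drive_tool", "data": {"commands": [{"travel": [0.0285, -0.2, 0], "roll": -0.0237, "jaw": 1}, {"travel": [0.0285, -0.325, 0], "roll": -0.0237, "jaw": 1}, {"travel": [0.0285, -0.35, 0], "roll": -0.0237, "jaw": 1}, {"travel": [0.0285, -0.35, 0], "roll": -0.0237, "jaw": 1}, {"travel": [0.0285, -0.35, 0], "roll": -0.0237, "jaw": 1}, {"travel": [0.0285, -0.35, 0], "roll": -0.0237, "jaw": 1}, {"travel": [0.0285, -0.35, 0], "roll": -0.0237, "jaw": 1}, {"travel": [0.0285, -0.35, 0], "roll": -0.0237, "jaw": 1}, {"travel": [0.0285, -0.35, 0], "roll": -0.0237, "jaw": 1}, {"travel": [0.0285, -0.3, 0], "roll": -0.0237, "jaw": 1}, {"travel": [0.0285, -0.15, 0], "roll": -0.0237, "jaw": 1}, {"travel": [0, 0, 0], "roll": 0, "jaw": 1}]}}

```text
clock: 8.75
tool_pos: [0.5569, -0.1803, 0.4485]
orientation: [-0.055, -3.139, -0.0]
contact_force: [-0.3, -0.4, -2.6]
width: 0.0221
```

Run:
```python
from h import *
s=state();print(s["clock"],s["tool_pos"],s["orientation"],s["width"])
print("ht",atz(optics.calibration("scene"),206,342,.165),"mouth",atz(np.load("w1.npz"),275,215.5,.13))
cal=optics.calibration("wrist");im=optics.get_image("wrist");cv2.imwrite("pics/w4.png",im);np.savez("w4.npz",**cal)
for n in("seat_tube_mouth","slim_post_foot","slim_post_head"):
  for r in models.place_of("wrist",n)[:2]: print(n,r["conf"],np.round(r["centre"],4),proj(cal,r["centre"]))
print("foot expected",proj(cal,[*s["tool_pos"][:2],s["tool_pos"][2]-.2813]),"mouth exp",proj(cal,[.557,-.178,.13]))
cv2.imwrite("pics/c4.png",cv2.resize(im[80:280,130:380],(750,600),interpolation=3))
```

```text
8.75 [ 0.55689603 -0.18027877  0.44854369] [-5.50085945e-02 -3.13859186e+00 -1.42714725e-04] 0.022123000594418737
ht [ 0.8174767  -0.18878969  0.165     ] mouth [ 0.55652895 -0.17733495  0.13      ]
seat_tube_mouth 0.63 [ 0.5564 -0.1746  0.1302] [259.90074291 183.30253869]
slim_post_foot 0.57 [ 0.5578 -0.1818  0.1665] [251.69734028 195.02070369]
slim_post_head 0.6 [ 0.5542 -0.1789  0.2882] [255.74183268 254.1475581 ]
foot expected [253.55043394 194.09327817] mouth exp [256.16781886 184.02831401]
```

View pics/c4.png

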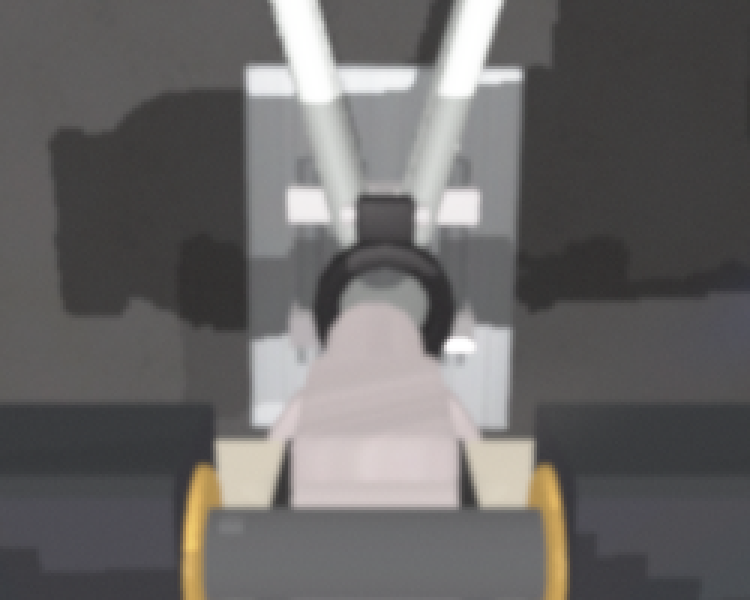

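The crop shows the foot (tip near crop (378,303)) just above the bore (collar centre near crop (384,310)). The clamp and stays are symmetric about the image columns, so yaw is fine. The foot needs to go about +2.5 mm in y.

{"op": "drive_tool", "data": {"commands": [{"travel": [0, 0.021, -0.1], "roll": 0, "jaw": 1}, {"travel": [0, 0, -0.12], "roll": 0, "jaw": 1}, {"travel": [0, 0, -0.06], "roll": 0, "jaw": 1}, {"travel": [0, 0, -0.04], "roll": 0, "jaw": 1}, {"travel": [0, 0, -0.04], "roll": 0, "jaw": 1}, {"travel": [0, 0, -0.04], "roll": 0, "jaw": 1}, {"travel": [0, 0, 0], "roll": 0, "jaw": 1}]}}

```text
clock: 9.65
tool_pos: [0.5571, -0.1757, 0.4018]
orientation: [-0.049, -3.141, 0.0]
contact_force: [-0.8, -0.3, -3.5]
width: 0.0217
```

{"op": "drive_tool", "data": {"commands": [{"travel": [0, 0, -0.04], "roll": 0, "jaw": 1}, {"travel": [0, 0, -0.04], "roll": 0, "jaw": 1}, {"travel": [0, 0, -0.04], "roll": 0, "jaw": 1}, {"travel": [0, 0, 0], "roll": 0, "jaw": 1}]}}

```text
clock: 10.05
tool_pos: [0.557, -0.1757, 0.3871]
orientation: [-0.049, -3.141, 0.0]
contact_force: [0.2, -1.7, -3.1]
width: 0.0219
```

Run:
```python
from h import *
s=state();print(s["tool_pos"],s["contact_force"],s["wrist_torque"],s["orientation"])
```

```text
[ 0.5570433  -0.17569762  0.38709296] [ 0.23570604 -1.72681349 -3.14652862] [-0.6088834  -0.10364792  0.00276583] [-4.87735257e-02 -3.14052646e+00  1.80949814e-04]
```

It is 24 mm in, with a light push towards -y. I'll ease 1 mm that way and continue.

{"op": "drive_tool", "data": {"commands": [{"travel": [0, -0.009, 0], "roll": 0, "jaw": 1}, {"travel": [0, 0, -0.05], "roll": 0, "jaw": 1}, {"travel": [0, 0, -0.05], "roll": 0, "jaw": 1}, {"travel": [0, 0, -0.05], "roll": 0, "jaw": 1}, {"travel": [0, 0, 0], "roll": 0, "jaw": 1}]}}

```text
clock: 10.55
tool_pos: [0.5567, -0.1766, 0.3685]
orientation: [-0.049, -3.139, -0.001]
contact_force: [-0.9, -0.1, -2.5]
width: 0.0219
```

Run:
```python
from h import *
s=state();print(s["tool_pos"],s["contact_force"],s["wrist_torque"],s["orientation"])
```

```text
[ 0.5567453  -0.17655787  0.36848996] [-0.89837659 -0.11198098 -2.50015885] [ 0.02359242  0.0059599  -0.02950697] [-4.87445073e-02 -3.13910825e+00 -5.36069429e-04]
```

{"op": "drive_tool", "data": {"commands": [{"travel": [0, 0, -0.06], "roll": 0, "jaw": 1}, {"travel": [0, 0, -0.06], "roll": 0, "jaw": 1}, {"travel": [0, 0, -0.06], "roll": 0, "jaw": 1}, {"travel": [0, 0, -0.06], "roll": 0, "jaw": 1}, {"travel": [0, 0, -0.06], "roll": 0, "jaw": 1}, {"travel": [0, 0, -0.03], "roll": 0, "jaw": 1}, {"travel": [0, 0, 0], "roll": 0, "jaw": 1}]}}

```text
clock: 11.25
tool_pos: [0.557, -0.1767, 0.3295]
orientation: [-0.049, -3.14, -0.0]
contact_force: [0.2, 0.8, -3.0]
width: 0.0216
```

{"op": "drive_tool", "data": {"commands": [{"travel": [0, 0, -0.02], "roll": 0, "jaw": 1}, {"travel": [0, 0, -0.015], "roll": 0, "jaw": 1}, {"travel": [0, 0, 0], "roll": 0, "jaw": 1}]}}

```text
clock: 11.55
tool_pos: [0.557, -0.1767, 0.326]
orientation: [-0.049, -3.141, -0.0]
contact_force: [-0.4, -0.1, -2.5]
width: 0.0219
```

{"op": "drive_tool", "data": {"commands": [{"travel": [0, 0, -0.012], "roll": 0, "jaw": 1}, {"travel": [0, 0, -0.012], "roll": 0, "jaw": 1}, {"travel": [0, 0, 0], "roll": 0, "jaw": 1}]}}

```text
clock: 11.85
tool_pos: [0.557, -0.1767, 0.323]
orientation: [-0.049, -3.141, -0.0]
contact_force: [0.1, -0.6, -3.4]
width: 0.0221
```

{"op": "drive_tool", "data": {"commands": [{"travel": [0, 0, -0.01], "roll": 0, "jaw": 1}, {"travel": [0, 0, 0], "roll": 0, "jaw": 1}]}}

```text
clock: 12.05
tool_pos: [0.5572, -0.1767, 0.3222]
orientation: [0.048, 3.141, -0.0]
contact_force: [-0.7, 0.5, -0.6]
width: 0.0217
```

{"op": "drive_tool", "data": {"commands": [{"travel": [0, 0, -0.007], "roll": 0, "jaw": 1}, {"travel": [0, 0, 0], "roll": 0, "jaw": 1}]}}

```text
clock: 12.25
tool_pos: [0.5571, -0.1767, 0.3221]
orientation: [0.048, 3.141, -0.0]
contact_force: [-3.5, 1.0, 5.0]
width: 0.0215
```

{"op": "drive_tool", "data": {"commands": [{"travel": [0, 0, -0.007], "roll": 0, "jaw": 1}, {"travel": [0, 0, 0], "roll": 0, "jaw": 1}]}}

```text
clock: 12.45
tool_pos: [0.557, -0.1767, 0.3221]
orientation: [0.048, 3.14, -0.001]
contact_force: [-4.7, 3.8, 11.4]
width: 0.022
```

It stopped at the expected height (TCP 0.322) and the force is rising, so the shoulder is on the collar. Opening and retreating.

{"op": "drive_tool", "data": {"commands": [{"travel": [0, 0, 0.008], "roll": 0, "jaw": 1}, {"travel": [0, 0, 0], "roll": 0, "jaw": -1}, {"travel": [0, 0, 0], "roll": 0, "jaw": -1}, {"travel": [0, 0, 0], "roll": 0, "jaw": -1}, {"travel": [0, 0, 0], "roll": 0, "jaw": -1}, {"travel": [0, 0, 0], "roll": 0, "jaw": -1}, {"travel": [0, 0, 0], "roll": 0, "jaw": -1}, {"travel": [0, 0, 0], "roll": 0, "jaw": -1}, {"travel": [0, 0, 0], "roll": 0, "jaw": -1}]}}

```text
clock: 13.35
tool_pos: [0.5571, -0.1767, 0.3212]
orientation: [-0.049, -3.141, -0.0]
contact_force: [0.3, -0.5, 0.7]
width: 0.0801
```

{"op": "drive_tool", "data": {"commands": [{"travel": [0, 0, 0.1], "roll": 0, "jaw": -1}, {"travel": [0, 0, 0.2], "roll": 0, "jaw": -1}, {"travel": [0, 0, 0.25], "roll": 0, "jaw": -1}, {"travel": [0, 0, 0.25], "roll": 0, "jaw": -1}, {"travel": [0, 0, 0.2], "roll": 0, "jaw": -1}, {"travel": [0.15, 0, 0.1], "roll": 0, "jaw": -1}, {"travel": [0.15, 0, 0], "roll": 0, "jaw": -1}, {"travel": [0, 0, 0], "roll": 0, "jaw": -1}]}}

```text
clock: 14.15
tool_pos: [0.5944, -0.1766, 0.4543]
orientation: [0.048, 3.14, -0.0]
contact_force: [-0.2, -0.2, -0.5]
width: 0.0877
```

Run:
```python
from h import *
s=state();print(s["clock"],s["tool_pos"],s["contact_force"],s["width"])
cal=optics.calibration("wrist");im=optics.get_image("wrist")
for r in models.place_of("wrist","slim_post_head")[:2]: print(r["conf"],np.round(r["centre"],4),proj(cal,r["centre"]))
sc=optics.get_image("scene")
for n in("slim_post_head","thick_post_head"):
  for r in models.place_of("scene",n)[:4]: print(n,round(r["conf"],2),np.round(r["centre"],3))
A=cv2.resize(im[60:240,130:380],(500,360),interpolation=3)
B=cv2.resize(sc[130:300,120:400],(500,304),interpolation=3)
cv2.imwrite("pics/c5.png",cv2.resize(np.vstack([A,B]),None,fx=.9,fy=.9))
```

```text
14.15 [ 0.59441112 -0.17663303  0.45426064] [-0.18611157 -0.19010007 -0.49062567] 0.08771630208025825
0.64 [ 0.5555 -0.1794  0.1608] [248.692363   142.19273438]
slim_post_head 0.95 [0.556 0.354 0.128]
slim_post_head 0.88 [ 0.558 -0.171  0.164]
slim_post_head 0.56 [0.646 0.226 0.122]
```

View pics/c5.png

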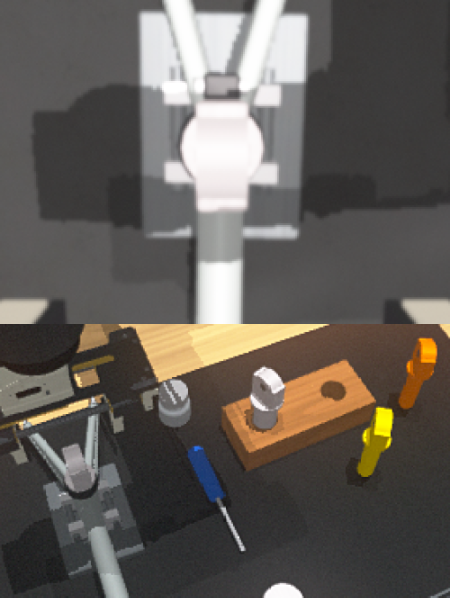

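The view shows the post seated. Its head is in line with the frame tube and stays (crop (222,150)), and the thick post still stands in the rack with the other hole empty. Handing in.

```bash
python3 -c "
from cell import job; print(job.job_done())"
```

```text
the job is handed in; nothing more can be done
None
```

The slim silver post is in the seat tube with its shoulder on the collar. I let go of it, moved the gripper clear, and handed the job in after about 14 s of the 48 s allowed.

- **Lowering:** I held the post all the way down. Partway in, a light push of 1.7 N showed it was off to one side, so I shifted it 1 mm and it went free. At the bottom it stopped at the expected height, with the tool at 0.322 m, and contact force rose to about 11 N before I released.
- **Fully home:** The networks put the head centre at z 0.161 m (wrist camera) and 0.164 m (scene camera), against 0.162 m expected.
- **In line with the frame:** In the last wrist picture the head lines up with the frame tube. The gripper was at about -1.8°, against -1.8° to -2.5° estimated for the frame.
- **Everything else:** The thick post, the orange one and the yellow one stand where they were.

Two checks disagreed. The scene network put the seated head at y -0.171 m, against -0.177 m from the arm and -0.179 m from the wrist camera. It also missed the thick post in its last look, though that post shows plainly in the picture.

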